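# Hook the return spring onto a trailer brake's anchor post

### The job

Finish assembling the trailer brake: take the yellow spring puller from the blue tray, catch the loose red return spring by the round eye at its free end and stretch it, without overstretching it, until its hook sits round the neck of the anchor post and stays there under its own tension. Use only the puller on the spring, never the gripper itself; then lay the puller back in the tray, and do not disturb the other things on the bench.

Things in the scene. Friction and masses are not known exactly. Their poses are not given: they have to be found in the camera images.
- puller: Spring puller, 254 mm long, about 0.17 kg, loose in the tray. Origin under the middle of its handle, on the underside; x along the tool to its tip, z up. Yellow handle x -48 to 46 mm, 24 wide, 30 high, then a black guard 32 wide to x 54. Steel shaft, 5 mm thick, leaves the guard at z 18, rises to z 36 by x 85, runs level to x 200, where a leg turns straight down. Balance point about x 15 mm.
- puller_tip (a point): Foot of the puller's leg: x 200, y 0, z 8.5 mm in the puller's frame. The leg is 4 mm round, down to z 6.5 mm; a lip at its foot points 3.5 mm back towards the handle, its top at z 10.5 mm. A wire pulled by the leg lies on the handle's side of it above the lip, its centre at about x 196, z 12 mm.
- puller_butt (a point): Rear end of the puller's handle: x -54, y 0, z 16 mm in the puller's frame.
- tray: Blue open tool tray, 320 mm (its x) by 170 mm (its y), 18 mm high, walls and floor 4 mm, fixed to the bench. Origin under its centre. The puller lies in it lengthwise, tip towards the tray's +x.
- return_spring: The loose red return spring, wire 3.5 mm, coil 20 mm across. Origin where its inner end pivots in the brake shoe, 57.5 mm above the bench, level with its wire; x along the slack spring to the free end. It swings freely about this point (0.6 rad towards the brake's middle, 0.12 rad the other way, from the line to the post), can be lifted 0.5 rad, falls back level and goes no lower.
- spring_eye (a point): Centre of the round eye at the spring's free end, 76 mm from the pivot when slack: a flat level ring of wire, 18.5 mm inside, 25.5 mm outside, open above and below, for the puller's leg. x points along the spring, away from its pivot. At least 10 mm free below the wire's centre line.
- hook_seat (a point): The point, 32 mm beyond the eye's centre, where the post's axis lies when the hook is seated. The hook is a flat level J of wire beyond the eye, 17 mm wide inside, open above and below; the inside of its bend is 4.5 mm beyond this point. The post's head can pass up through it when the post's axis is 1 to 12 mm short of this point (on the eye's side).
- web_hole (a point): Fixed pivot of the loose spring's inner end (same point as the loose spring's origin).
- post_neck (a point): On the axis of the upright steel anchor post, 57.5 mm above the bench where the hook belongs, 128 mm from the web hole. Neck 9 mm thick, from 48.5 to 63 mm above the bench; head 11 mm across, top at 68.5 mm. The other shoe's spring is already on it, lower down. The fixed brake is a 260 mm round grey plate; its shoes' rims reach 121 mm from its centre and 62 mm above the bench.
- spring_stretch (a joint): Stretch of the loose spring beyond its slack length, m. Pull: 4 N to start, plus 350 N/m. 0.020 when seated on the post; more than 0.042 is overstretched; hard stop at 0.050. Stretched level towards the post, the outside of the hook meets the neck under the head at about 0.007: lift it clear before that.
- cutters: Blue side cutters on the bench, 160 by 65 mm, 18 mm high; to be left alone. Origin under the pivot.
- grease_tin: Green grease tin, 75 mm across, 46 mm high; to be left alone. Origin under its centre.
- adjuster: Spare star-wheel adjuster, 60 mm long, 26 mm high, on the bench; to be left alone. Origin under its middle.

How it is judged:
By the outcome, as a careful person would: the job done as asked, in the order asked, and still so for the second after the job is handed in, with the robot touching nothing.
It also fails if it takes over 48 s, if anything falls off the work surface, if the arm or the gripper's body presses on something with over 40 N, if the wrist force passes 120 N, or if a joint passes its speed limit or range.

### The arm

A 6-joint arm with a two-finger parallel gripper is mounted at the origin on the work surface. World frame = base frame: x ahead of the robot, y to its left, z up, the work surface at z = 0. Lengths are in m, angles in rad, forces in N, time in s.
With the tool pointing down it reaches from about 0.425 to 0.95 m from the base axis. Payload 3.5 kg.
Tool frame: the origin (TCP) lies at the very end of the fingers, on their centre line; the grasp point (between the pads) lies ctrl.tcp_to_grasp behind it (ctrl.tcp_to_grasp is the distance from the TCP to the grasp point, in m); z points along the fingers, y is the line along which they close (so a half turn about z gives the same grasp; the last joint's range is limited). The gripper opens to 85 mm and grips with 20 to 120 N. Pads are 22 mm wide; open, the fingers measure 114 mm over their backs; the gripper's body (76 mm by 85 mm) begins 54 mm behind the grasp point. The pads swing forward as they close: fully open they stand 13 mm farther back than shut.
Start: joints at [1.183, 0.286, 1.577, -0, 1.279, -0.15], TCP at [0.159, 0.656, 0.231] pointing down, gripper open.
Joint ranges: [-2.77, 2.77], [-0.9, 2.22], [0.21, 2.48], [-1.53, 4.67], [0.24, 2.81], [-2.84, 2.84]. Speed limits (rad/s): [2.79, 2.79, 3.14, 3.14, 3.14, 3.14].

### API

Orientations are given as a unit quaternion [x, y, z, w].
In Python, from plant import ctrl gives the robot as it stands.
- The arm moves only by the shell command python3 -m inch 'ROWS' [FORCE]. ROWS is JSON, a list of rows, each an object with "slide": the shift along the tool's x, y, z in cm, a list of three; "turn": the turn about the tool's z in rad; "grip": the finger opening in cm, from 0 to 8.54. A call has 1 to 20 rows; each row is the pose to reach, as a shift and turn from the pose commanded when the call began, along the tool's axes at that moment; what a row does not reach only later rows make up. A row lasts 1/10 s, in which the tool goes at most 50 mm and 8.59 degrees, less where a joint would pass 70% of its speed; a pose out of reach is approached as far as the arm can. A call with a gripper value outside its range is refused whole. The fingers move at their own pace and stop on an object; FORCE is the grip in N (left out, the last holds). Time passes only in rows, so rows that repeat a pose let the fingers close. It gives the time, the measured TCP pose, the force, the opening and the grip force at its end, in the units of the state.
- ctrl.get_state(): the state, without advancing time (a new reading comes with each control period).
- ctrl.read_camera(name): name is "side" or "top" or "wrist"; returns (picture, depth): 400x640x3 uint8, red, green, blue; 400x640 float32, m along the optical axis (not along the pixel's ray), 0 where there is no reading.
- ctrl.camera_info(name): a dict with "K" (3x3 intrinsics, pixels), "camera_from_world" (4x4, takes a point from world to camera coordinates); the wrist camera has in their place "T_tool_cam" (4x4, takes a point from camera to tool coordinates, whose origin is the TCP and whose axes are the flange's). Camera axes: x right, y down, z forward; pixel columns grow to the right and rows downward; lengths in m; the calibration is good to about 2 mm. A picture is of the moment at which its call begins: read the wrist's pose just before it. camera_info takes no time and is no camera call.
- ctrl.sign_off(): hands the job in; it is judged then, once.
The state is a dict: "time": time; "qpos": joint angles; "dq": joint speeds; "joint_efforts": joint torques, N m; "eef_pos": TCP position; "tcp_rot": TCP orientation; "contact_force": force on the tool from outside, world axes, zero at the start; "wrist_torque": the same for the moment, N m; "opening": opening from 0.0 (shut) to 1.0 (fully open); "finger_force": force on a finger pad.
Only numpy, scipy, OpenCV 4.12 (cv2) and the standard library are available. Lean on these libraries where they do the work, as an engineer would, in place of code of your own. Each camera call takes 0.05 s, during which the arm holds its last target. There are 200 camera calls.

## Working session

There is one attempt and no reset: what is moved stays moved. The work goes in short steps, Python scripts to look and compute and a shell command to move; the robot and the scene stay as the last step left them, time stands still between calls to the robot, and variables do not carry over. Pictures are saved under pics/ and viewed, at most 10 in all, crops included, and the job is handed in when it is done.

```bash
ls; mkdir -p pics; cat > h.py <<'E'
import numpy as np, cv2
from plant import ctrl
from scipy.spatial.transform import Rotation as R
def look(n):
    s=ctrl.get_state(); im,d=ctrl.read_camera(n); i=ctrl.camera_info(n); K=np.array(i["K"])
    if n=="wrist":
        T=np.eye(4);T[:3,:3]=R.from_quat(s["tcp_rot"]).as_matrix();T[:3,3]=s["eef_pos"]
        W=T@np.array(i["T_tool_cam"])
    else: W=np.linalg.inv(np.array(i["camera_from_world"]))
    return im,d,K,W
def plane(uv,z,K,W):
    uv=np.atleast_2d(uv).astype(float)
    r=np.c_[uv,np.ones(len(uv))]@np.linalg.inv(K).T@W[:3,:3].T
    o=W[:3,3]; return o+r*((z-o[2])/r[:,2])[:,None]
def cloud(d,K,W):
    v,u=np.mgrid[:d.shape[0],:d.shape[1]]
    p=np.stack([u,v,np.ones_like(u)],-1)@np.linalg.inv(K).T*d[...,None]
    return p@W[:3,:3].T+W[:3,3]
def proj(P,K,W):
    P=np.atleast_2d(P); c=(P-W[:3,3])@W[:3,:3]; c=c@K.T; return c[:,:2]/c[:,2:]
def save(im,n): cv2.imwrite("pics/"+n,im[...,::-1])
E
python3 - <<'E'
from h import *
print(ctrl.get_state(), ctrl.tcp_to_grasp)
ims=[]
for n in ("top","side","wrist"):
    im,d,K,W=look(n); np.savez(n,im=im,d=d,K=K,W=W); save(im,n+"0.png"); print(n,W.round(3).tolist(),K.round(1).tolist())
E
```

```text
pics
{'time': 0.0, 'qpos': array([ 1.18303819e+00,  2.87169735e-01,  1.57818534e+00, -1.19045239e-05,
        1.27856869e+00, -1.49976345e-01]), 'dq': array([-1.93354766e-04,  1.55029653e-03, -1.46365615e-03, -6.63813634e-04,
        2.12284049e-04, -4.41385347e-05]), 'joint_efforts': array([ 3.65983169e-04, -4.05970180e+01, -2.92630470e+01, -1.26478485e-04,
        5.83541987e-03,  4.62123396e-06]), 'eef_pos': array([0.15870321, 0.65540586, 0.22993993]), 'tcp_rot': array([ 1.18609218e-01,  9.92940328e-01, -1.12519101e-03, -3.04123750e-04]), 'contact_force': array([-0.20740894,  0.20213185,  0.54794629]), 'wrist_torque': array([ 0.0204753 , -0.00740848, -0.02231069]), 'finger_force': 0.0, 'opening': 0.996030874109438} 0.0187
top [[-0.09, -0.974, 0.206, 0.386], [-0.996, 0.087, -0.023, -0.086], [0.004, -0.207, -0.978, 0.901], [0.0, 0.0, 0.0, 1.0]] [[394.0, 0.0, 318.8], [0.0, 394.0, 196.5], [0.0, 0.0, 1.0]]
side [[-0.989, -0.115, 0.089, 0.508], [-0.144, 0.703, -0.696, 0.578], [0.018, -0.701, -0.713, 0.747], [0.0, 0.0, 0.0, 1.0]] [[375.1, 0.0, 312.9], [0.0, 375.1, 194.7], [0.0, 0.0, 1.0]]
wrist [[0.236, 0.921, 0.31, 0.078], [0.972, -0.222, -0.078, 0.675], [-0.003, 0.319, -0.948, 0.373], [0.0, 0.0, 0.0, 1.0]] [[329.4, 0.0, 321.3], [0.0, 329.4, 203.4], [0.0, 0.0, 1.0]]
```

View pics/top0.png

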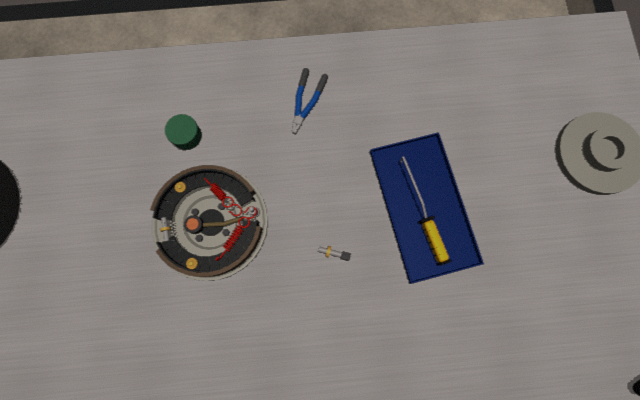

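View pics/side0.png

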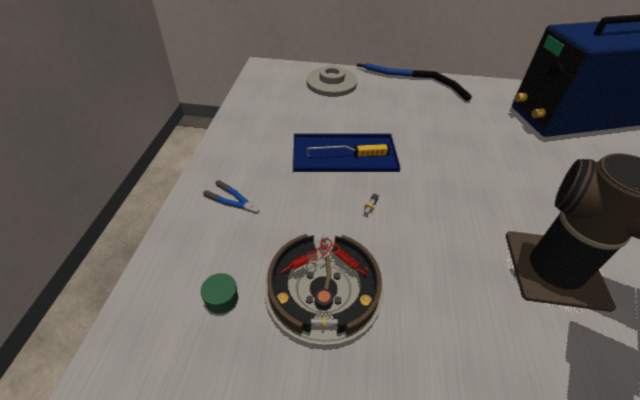

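The top view shows the tray at about (425,208), with the puller's handle at (435,240) and tip at (404,158). The brake is at (210,222), with two red springs meeting at about (250,212). I'll zoom in on the brake.

```bash
python3 - <<'E'
from h import *
a=np.load("top.npz");b=np.load("side.npz")
c=cv2.resize(a["im"][160:285,150:275],(500,500),interpolation=cv2.INTER_CUBIC)
e=cv2.resize(b["im"][225:315,265:385],(800,600),interpolation=cv2.INTER_CUBIC)
save(cv2.resize(c,(400,400)),"ct.png")
m=np.zeros((600,800,3),np.uint8); m[:400,:400]=cv2.resize(c,(400,400)); m[:300,400:]=cv2.resize(e,(400,300))
w=np.load("wrist.npz")["im"]; m[300:550,400:]=cv2.resize(w,(400,250)); save(m,"m1.png")
# puller/tray
K,W=a["K"],a["W"]; im=a["im"]; hsv=cv2.cvtColor(im,cv2.COLOR_RGB2HSV)
C=cloud(a["d"],K,W)
y=cv2.inRange(hsv,(22,150,120),(35,255,255)); y[:, :400]=0
r=cv2.minAreaRect(cv2.findNonZero(y)); print("yellow",r, plane([r[0]],.034,K,W), np.median(C[y>0],0))
bl=cv2.inRange(hsv,(110,120,40),(130,255,255)); bl[:,:360]=0;bl[:125]=0
r=cv2.minAreaRect(cv2.findNonZero(bl)); p=plane(cv2.boxPoints(r),.018,K,W); print("tray",p.round(4), p.mean(0))
for n in("top","side"):
    q=np.load(n+".npz"); print(n,q["d"][200,200:215])
E
```

```text
yellow ((436.14471435546875, 240.2811737060547), (42.15269088745117, 8.973817825317383), 67.16634368896484) [[ 0.44770328 -0.35400912  0.034     ]] [ 0.4469247  -0.35428401  0.03458164]
tray [[ 0.673  -0.2341  0.018 ]
 [ 0.7128 -0.4105  0.018 ]
 [ 0.3895 -0.4539  0.018 ]
 [ 0.3563 -0.2891  0.018 ]] [ 0.53290376 -0.3468876   0.018     ]
top [0.9067533  0.90453064 0.90330166 0.90539676 0.90804195 0.9042663
 0.9077445  0.90503836 0.9048742  0.90633196 0.90457094 0.9045782
 0.90072876 0.9050431  0.906014  ]
side [1.026249  1.0254081 1.0296857 1.0264026 1.0290207 1.028321  1.0259633
 1.0260409 1.0265963 1.0266151 1.0249795 1.0287588 1.0270154 1.0268233
 1.0223659]
```

View pics/m1.png

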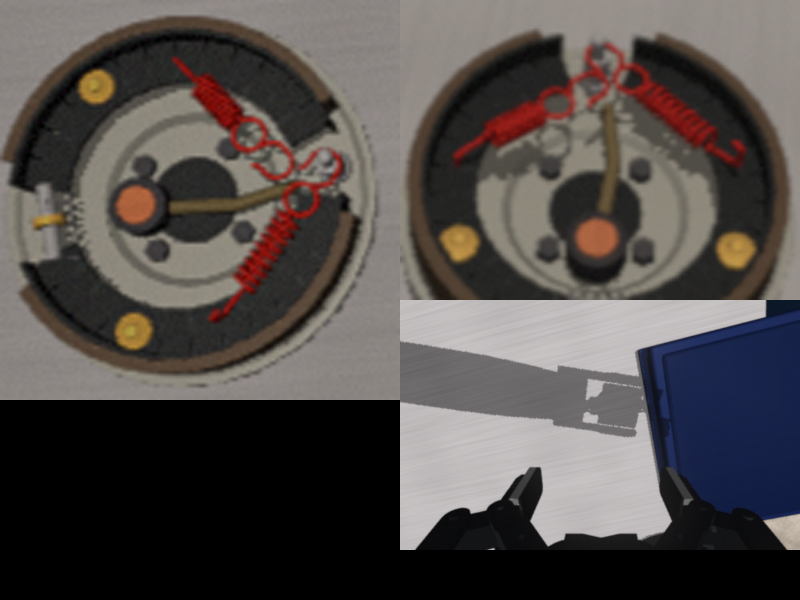

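```bash
python3 - <<'E'
from h import *
a=np.load("top.npz");K,W,im=a["K"],a["W"],a["im"]
P={}
for n,(u,v),z in(("pivot",(175,60),.0575),("eye",(248,135),.0575),("hook",(274,161),.0575),("post",(326,160),.068),("neck",(326,162),.0575),("pivot2",(215,315),.05)):
    P[n]=plane([(150+u/3.2,160+v/3.2)],z,K,W)[0]; print(n,P[n].round(4))
d=P["post"]-P["pivot"];print(np.hypot(*d[:2]),"ang",np.arctan2(d[1],d[0]))
e=P["eye"]-P["pivot"];print(np.hypot(*e[:2]),"ang",np.arctan2(e[1],e[0]))
u=d[:2]/np.hypot(*d[:2]);h=P["pivot"][:2]+u*302;h=P["pivot"][:2]+u*.302;print("handle",h,np.hypot(*h))
b=np.load("side.npz")
for n in P: print(n,proj(P[n],b["K"],b["W"]).round(1))
m1=(b["im"][...,0]>150)&(b["im"][...,1]<60); 
# side post crop (600,52): 
for n,(u,v),z in(("pivot",(455,158),.0575),("eye",(557,103),.0575),("hook",(592,88),.0575),("post",(599,47),.068)):
    print("side",n,plane([(265+(u-400)*.3,225+v*.3)],z,b["K"],b["W"])[0].round(4))
# tray axes, tip of puller
hsv=cv2.cvtColor(im,cv2.COLOR_RGB2HSV)
g=((hsv[...,1]<90)&(hsv[...,2]>90)).astype(np.uint8); g[:150]=0;g[225:]=0;g[:,:390]=0;g[:,435:]=0
l,lab,st,c=cv2.connectedComponentsWithStats(g); print(st,c)
print(plane([(404,158)],.04,K,W))
E
```

```text
pivot [0.6259 0.1418 0.0575]
eye [0.5688 0.094  0.0575]
hook [0.5492 0.0772 0.0575]
post [0.5448 0.0405 0.068 ]
neck [0.5454 0.0421 0.0575]
pivot2 [0.45   0.1226 0.05  ]
0.1298225568977428 ang -2.245886066071276
0.074543165895276 ang -2.4445813708695003
handle [ 0.43718489 -0.0939431 ] 0.4471643227421044
pivot [[282.3 270.7]]
eye [[311.9 256. ]]
hook [[321.6 251. ]]
post [[325.7 235.6]]
neck [[325.2 239. ]]
pivot2 [[364.4 276. ]]
side pivot [0.6269 0.1462 0.0575]
side eye [0.5684 0.0938 0.0575]
side hook [0.5469 0.078  0.0575]
side post [0.5459 0.0509 0.068 ]
[[     0      0    640    400 255822]
 [   402    156     25     62    174]
 [   401    161      1      1      1]
 [   390    222      1      3      3]] [[319.43380945 199.50888508]
 [415.13218391 186.25287356]
 [401.         161.        ]
 [390.         223.        ]]
[[ 0.63954636 -0.3073692   0.04      ]]
```

```bash
cat > go.py <<'E'
import sys; from h import *
# world target x y z yaw(of tool x) -> slide cm, turn
def go(*t):
    s=ctrl.get_state(); M=R.from_quat(s["tcp_rot"]).as_matrix(); y0=np.arctan2(M[1,0],M[0,0])
    for i in range(0,len(t),4):
        d=np.array(t[i:i+3])-s["eef_pos"]; dy=t[i+3]-y0; print("slide",(M.T@d*100).round(2),"turn",round(-((dy+np.pi)%(2*np.pi)-np.pi),3))
    print("yaw",y0,"tilt",M[:,2].round(4),s["eef_pos"],s["time"])
if __name__=="__main__": go(*map(float,sys.argv[1:]))
E
python3 go.py .55 .15 .23 1.5 .463 -.35 .2 .238
```

```text
slide [-49.93 -39.91   0.09] turn 1.404
slide [-53.25 -90.55   3.18] turn 2.666
yaw 2.903777331503291 tilt [-7.0e-04 -1.7e-03 -1.0e+00] [0.15878862 0.65553169 0.23025716] 0.15
```

```bash
python3 -m inch '[{"slide":[-25,-20,0],"turn":0.8,"grip":8.5},{"slide":[-25,-20,0],"turn":0.8,"grip":8.5},{"slide":[-25,-20,0],"turn":0.8,"grip":8.5},{"slide":[-25,-20,0],"turn":0.8,"grip":8.5},{"slide":[-25,-20,0],"turn":0.8,"grip":8.5},{"slide":[-25,-20,0],"turn":0.8,"grip":8.5},{"slide":[-50,-40,0],"turn":1.6,"grip":8.5},{"slide":[-50,-40,0],"turn":1.6,"grip":8.5},{"slide":[-50,-40,0],"turn":1.6,"grip":8.5},{"slide":[-50,-40,0],"turn":1.6,"grip":8.5},{"slide":[-50,-40,0],"turn":1.6,"grip":8.5},{"slide":[-53.2,-90.5,3],"turn":2.666,"grip":8.5},{"slide":[-53.2,-90.5,3],"turn":2.666,"grip":8.5},{"slide":[-53.2,-90.5,3],"turn":2.666,"grip":8.5},{"slide":[-53.2,-90.5,3],"turn":2.666,"grip":8.5},{"slide":[-53.2,-90.5,3],"turn":2.666,"grip":8.5},{"slide":[-53.2,-90.5,3],"turn":2.666,"grip":8.5},{"slide":[-53.2,-90.5,3],"turn":2.666,"grip":8.5},{"slide":[-53.2,-90.5,3],"turn":2.666,"grip":8.5},{"slide":[-53.2,-90.5,3],"turn":2.666,"grip":8.5}]' 90; python3 go.py .463 -.35 .2 .238
```

```text
time: 2.15
eef_pos: [0.4691, -0.2296, 0.2075]
tcp_rot: [0.993, 0.118, 0.0, -0.0]
contact_force: [0.7, -0.2, 0.2]
opening: 0.996
finger_force: 0.0
slide [-3.41 11.56  0.75] turn -0.002
yaw 0.23631156014953408 tilt [ 2.e-04  1.e-04 -1.e+00] [ 0.46907484 -0.22962569  0.20749446] 2.15
```

```bash
python3 -m inch '[{"slide":[-3.4,11.5,0.7],"turn":0,"grip":8.5},{"slide":[-3.4,11.5,0.7],"turn":0,"grip":8.5},{"slide":[-3.4,11.5,0.7],"turn":0,"grip":8.5},{"slide":[-3.4,11.5,0.7],"turn":0,"grip":8.5}]' 90; python3 - <<'E'
from h import *
im,d,K,W=look("wrist"); save(im,"w1.png"); np.savez("w1",im=im,d=d,K=K,W=W)
hsv=cv2.cvtColor(im,cv2.COLOR_RGB2HSV)
y=cv2.inRange(hsv,(22,150,100),(35,255,255)); C=cloud(d,K,W)
r=cv2.minAreaRect(cv2.findNonZero(y)); print("yellow",r); b=plane(cv2.boxPoints(r),.034,K,W); print(b.round(4),b.mean(0))
p=C[(y>0)&(d>0)]; print(np.percentile(p,[1,50,99],axis=0).round(4)); t=p[p[:,2]>.03]; c,s,v=np.linalg.svd(t[:,:2]-t[:,:2].mean(0),full_matrices=False); print(t.mean(0),v[0],np.arctan2(v[0][1],v[0][0]))
E
```

```text
time: 2.55
eef_pos: [0.463, -0.3497, 0.2]
tcp_rot: [0.993, 0.117, -0.0, -0.0]
contact_force: [-0.4, 0.2, -0.6]
opening: 0.996
finger_force: 0.0
yellow ((324.5, 225.5), (23.0, 15.0), 90.0)
[[ 0.4288 -0.3534  0.034 ]
 [ 0.4322 -0.368   0.034 ]
 [ 0.4078 -0.3741  0.034 ]
 [ 0.4042 -0.3591  0.034 ]] [ 0.41825495 -0.36362353  0.034     ]
[[ 0.4052 -0.373   0.0329]
 [ 0.4172 -0.3648  0.0345]
 [ 0.4314 -0.3561  0.0357]]
[ 0.41734914 -0.36467741  0.03443044] [-0.99881572 -0.04865341] -3.092920032434421
```

View pics/w1.png

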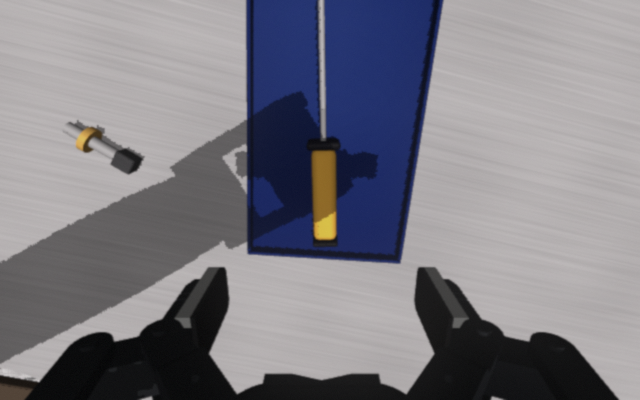

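The handle's yellow part runs from (323,152) to (325,240), half in shadow. The shaft goes up to (320,0), nearly parallel to the tool's x.

```bash
python3 - <<'E'
from h import *
a=np.load("w1.npz");K,W=a["K"],a["W"]
f=plane([(323.5,152)],.034,K,W)[0];r=plane([(325,240)],.034,K,W)[0];s=plane([(320.5,3),(322,100)],.040,K,W)
print(f,r,s); c=(f+r)/2; d=s[0]-c; th=np.arctan2(d[1],d[0]); print(c,np.hypot(*(f-r)[:2]),"yaw",th, np.arctan2(*(f-r)[1::-1]))
g=c+.016*np.array([np.cos(th),np.sin(th),0]); print("grasp",g)
import go; go.go(*g[:2],.06,th,*g[:2],.0075,th)
print("tray pts",plane([(249,254),(400,262)],.018,K,W))
E
```

```text
[ 0.49077198 -0.34511998  0.034     ] [ 0.40285673 -0.36787636  0.034     ] [[ 0.60817527 -0.31432633  0.04      ]
 [ 0.53596588 -0.33284378  0.04      ]]
[ 0.44681436 -0.35649817  0.034     ] 0.09081268287854283 yaw 0.25563314320447883 0.25328535025342536
grasp [ 0.46229441 -0.35245244  0.034     ]
slide [-0.21  0.45 14.01] turn -0.02
slide [-0.2   0.46 19.26] turn -0.02
yaw 0.23583548780130983 tilt [-8.0e-04  1.6e-03 -1.0e+00] [ 0.4633658  -0.34785404  0.20006101] 2.6
tray pts [[ 0.3598648  -0.29256472  0.018     ]
 [ 0.38891524 -0.45695306  0.018     ]]
```

```bash
python3 -m inch '[{"slide":[-0.1,0.3,5],"turn":-0.02,"grip":8.5},{"slide":[-0.1,0.3,10],"turn":-0.02,"grip":6.5},{"slide":[-0.1,0.3,14],"turn":-0.02,"grip":5.5},{"slide":[-0.1,0.3,17],"turn":-0.02,"grip":5},{"slide":[-0.1,0.3,18.5],"turn":-0.02,"grip":5},{"slide":[-0.1,0.3,19.2],"turn":-0.02,"grip":5},{"slide":[-0.1,0.3,19.2],"turn":-0.02,"grip":5},{"slide":[-0.1,0.3,19.2],"turn":-0.02,"grip":2},{"slide":[-0.1,0.3,19.2],"turn":-0.02,"grip":2},{"slide":[-0.1,0.3,19.2],"turn":-0.02,"grip":2},{"slide":[-0.1,0.3,19.2],"turn":-0.02,"grip":2},{"slide":[-0.1,0.3,19.2],"turn":-0.02,"grip":2},{"slide":[-0.1,0.3,19.2],"turn":-0.02,"grip":2}]' 90
```

```text
time: 3.9
eef_pos: [0.4649, -0.352, 0.0112]
tcp_rot: [0.992, 0.128, 0.001, 0.002]
contact_force: [0.5, 0.9, 6.4]
opening: 0.257
finger_force: 89.4
```

```bash
python3 go.py .463 -.351 .15 .256 .56 -.004 .2 .896
```

```text
slide [ -0.13  -0.1  -13.89] turn 0.002
slide [ 18.1  -31.16 -18.95] turn -0.638
yaw 0.25761888805281735 tilt [ 0.003  -0.0027 -1.    ] [ 0.46489794 -0.35197845  0.0111522 ] 3.9
```

```bash
python3 -m inch '[{"slide":[0,0,-3],"turn":0,"grip":2},{"slide":[0,0,-7],"turn":0,"grip":2},{"slide":[0,0,-11],"turn":0,"grip":2},{"slide":[1,-3,-14],"turn":-0.05,"grip":2},{"slide":[4,-7,-17],"turn":-0.15,"grip":2},{"slide":[6,-11,-19],"turn":-0.25,"grip":2},{"slide":[9,-15,-19],"turn":-0.35,"grip":2},{"slide":[11,-19,-19],"turn":-0.45,"grip":2},{"slide":[13,-23,-19],"turn":-0.55,"grip":2},{"slide":[16,-27,-19],"turn":-0.6,"grip":2},{"slide":[18,-31,-19],"turn":-0.64,"grip":2},{"slide":[18,-31,-19],"turn":-0.64,"grip":2},{"slide":[18,-31,-19],"turn":-0.64,"grip":2},{"slide":[18,-31,-19],"turn":-0.64,"grip":2}]' 90; python3 - <<'E'
from h import *
for n in("wrist","top","side"):
    im,d,K,W=look(n); np.savez("b_"+n,im=im,d=d,K=K,W=W); save(im,n+"2.png"); print(ctrl.get_state()["eef_pos"])
b=np.load("b_side.npz");t=np.load("b_top.npz")["im"]
w=np.load("b_wrist.npz")["im"]
m=np.zeros((600,800,3),np.uint8); m[:400,:640]=w; m[400:,:320]=cv2.resize(b["im"],(320,200)); m[400:,320:640]=cv2.resize(t,(320,200)); save(m,"m2.png")
E
```

```text
time: 5.3
eef_pos: [0.5581, -0.0057, 0.1984]
tcp_rot: [0.901, 0.434, -0.0, 0.0]
contact_force: [-0.3, 0.3, -2.5]
opening: 0.259
finger_force: 88.7
[ 0.5581979  -0.00608901  0.19847613]
[ 0.55826123 -0.00627312  0.19854183]
[ 0.55832197 -0.00632807  0.19862497]
```

View pics/m2.png

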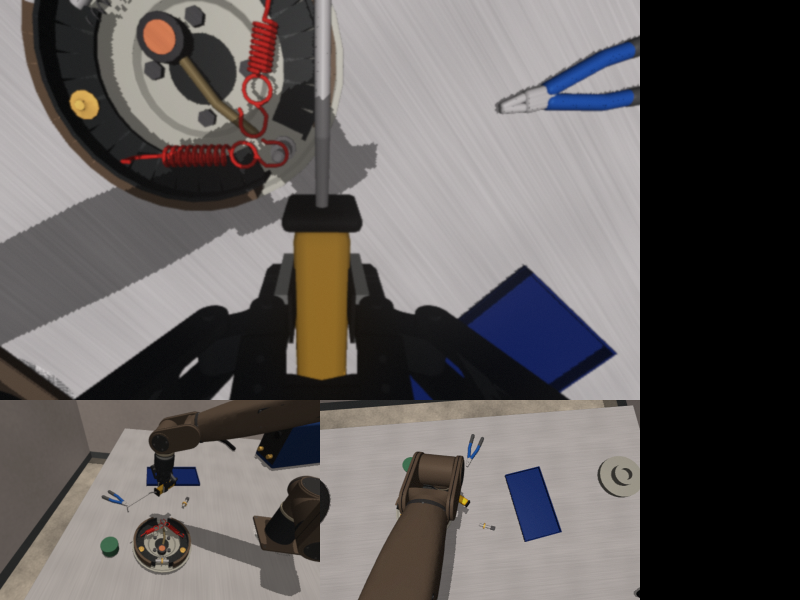

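The wrist view shows the loose spring's eye at about (258,88) and its hook near (252,122). The post is at about (276,150), inside the other spring's hook, and the puller is gripped straight. I'll zoom in.

```bash
python3 - <<'E'
from h import *
w=np.load("b_wrist.npz")["im"][60:180,220:320]; s=np.load("b_side.npz")["im"][170:270,220:340]
m=np.zeros((480,800,3),np.uint8); m[:,:400]=cv2.resize(w,(400,480),interpolation=cv2.INTER_CUBIC); m[:333,400:]=cv2.resize(s,(400,333),interpolation=cv2.INTER_CUBIC)
m=np.clip(m.astype(float)*1.6,0,255).astype(np.uint8); save(m,"m3.png")
E
```

```text
(no output)
```

View pics/m3.png

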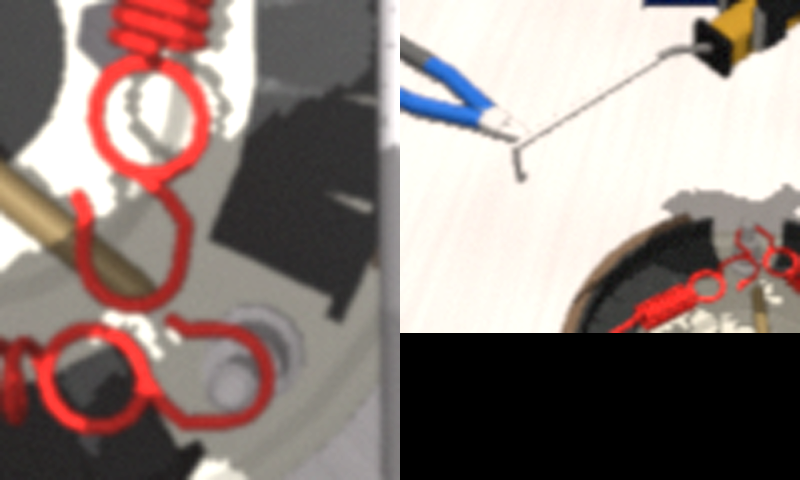

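```bash
python3 - <<'E'
from h import *
a=np.load("b_wrist.npz");K,W=a["K"],a["W"]
eye=plane([(257.5,89.5)],.0575,K,W)[0];post=plane([(278.25,156.25)],.0685,K,W)[0];bend=plane([(253.8,134.5)],.0575,K,W)[0]
print("eye",eye,"post",post,"bend",bend, np.hypot(*(post-eye)[:2]))
s=ctrl.get_state();M=R.from_quat(s["tcp_rot"]).as_matrix();yaw=np.arctan2(M[1,0],M[0,0]);print(s["eef_pos"],yaw,M[:,2])
# guard front (x=54, z~ top 30?) & shaft in wrist
for uv,x in(((322,196),54),((322,372),-48)):
    for z in(.192+.030,):
        print(x,(plane([uv],z,K,W)[0]-s["eef_pos"])@M)
print("shaft lat",[((plane([uv],.1925+.036,K,W)[0]-s["eef_pos"])@M).round(4) for uv in((322.5,3),(321.5,120))])
b=np.load("b_side.npz")
for L in(.18,.185,.19):
  for dz in(.003,.005,.007):
    o=s["eef_pos"]+[0,0,-dz]; p=o+L*M[:,0]
    print(L,dz,proj([p+[0,0,.0065],p+[0,0,.036]],b["K"],b["W"]).round(1).tolist())
E
```

```text
eye [0.56926761 0.09244829 0.0575    ] post [0.54893063 0.04126006 0.0685    ] bend [0.54250706 0.06757292 0.0575    ] 0.055080193100269695
[ 0.55832197 -0.00632807  0.19862497] 0.8955613300106056 [-2.10497724e-04 -1.54586810e-04 -9.99999966e-01]
54 [ 0.04482804 -0.00095209 -0.02338627]
-48 [-0.04056409 -0.0007707  -0.02336475]
shaft lat [array([ 0.1075, -0.001 , -0.0299]), array([ 0.0734, -0.0012, -0.0299])]
0.18 0.003 [[256.8, 221.7], [255.4, 211.3]]
0.18 0.005 [[256.9, 222.4], [255.5, 212.0]]
0.18 0.007 [[257.0, 223.1], [255.6, 212.8]]
0.185 0.003 [[254.7, 223.1], [253.2, 212.7]]
0.185 0.005 [[254.8, 223.8], [253.3, 213.4]]
0.185 0.007 [[254.9, 224.4], [253.4, 214.1]]
0.19 0.003 [[252.6, 224.4], [251.0, 214.0]]
0.19 0.005 [[252.7, 225.1], [251.1, 214.8]]
0.19 0.007 [[252.8, 225.8], [251.2, 215.5]]
```

```bash
python3 go.py .456 -.049 .0755 .896
```

```text
slide [-9.72 -5.32 12.32] turn -0.0
yaw 0.8955613300106056 tilt [-2.e-04 -2.e-04 -1.e+00] [ 0.55832197 -0.00632807  0.19862497] 5.45
```

```bash
python3 -m inch '[{"slide":[-4,-2,0],"turn":0,"grip":2},{"slide":[-8,-4.5,2],"turn":0,"grip":2},{"slide":[-9.7,-5.3,6],"turn":0,"grip":2},{"slide":[-9.7,-5.3,9],"turn":0,"grip":2},{"slide":[-9.7,-5.3,11.5],"turn":0,"grip":2},{"slide":[-9.7,-5.3,12.3],"turn":0,"grip":2},{"slide":[-9.7,-5.3,12.3],"turn":0,"grip":2},{"slide":[-9.7,-5.3,12.3],"turn":0,"grip":2}]' 90; python3 - <<'E'
from h import *
for n in("top","side"):
    im,d,K,W=look(n); np.savez("c_"+n,im=im,d=d,K=K,W=W)
s=np.load("c_side.npz")["im"][225:300,280:380];t=np.load("c_top.npz")["im"][170:245,195:295]
m=np.vstack([cv2.resize(x,(400,300),interpolation=cv2.INTER_CUBIC) for x in (s,t)])
save(np.clip(m.astype(float)*1.5,0,255).astype(np.uint8),"m4.png"); print(ctrl.get_state()["eef_pos"])
E
```

```text
time: 6.25
eef_pos: [0.4578, -0.0485, 0.077]
tcp_rot: [0.901, 0.434, 0.001, 0.001]
contact_force: [0.5, -0.0, -2.4]
opening: 0.261
finger_force: 88.9
[ 0.45813308 -0.04837755  0.07746186]
```

View pics/m4.png

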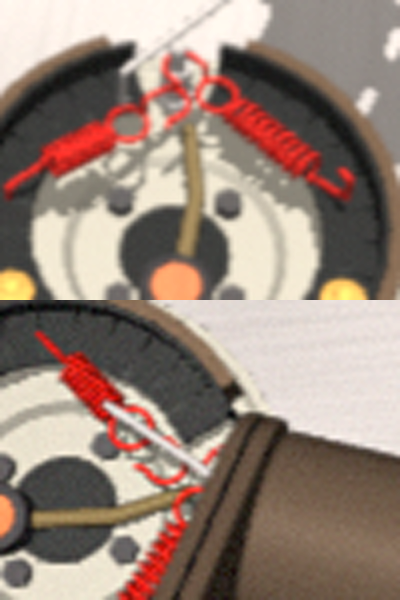

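```bash
python3 - <<'E'
from h import *
b=np.load("c_side.npz");t=np.load("c_top.npz")
im=b["im"][236:262,300:325].astype(int); print("red-chan gray rows near leg"); 
for r in range(238,260): print(r,[tuple(x)[0] if x[0]-x[1]<40 else -1 for x in b["im"][r,304:322].astype(int)])
u=np.array([.625,.781,0])
eS=plane([(312.25,255.5)],.0575,b["K"],b["W"])[0]; eT=plane([(227.5,202)],.0575,t["K"],t["W"])[0]
print("eye",eS,eT)
for z in(.072,.074,.076,.078,.08): print(z,proj([np.r_[(eS+.002*u)[:2],z],np.r_[(eS+.002*u)[:2],z+.0295]],b["K"],b["W"]).round(1).tolist())
print("shaft end top",plane([(222,196.2)],.105,t["K"],t["W"])[0],"leg centre is 2mm less")
E
```

```text
red-chan gray rows near leg
238 [np.int64(34), np.int64(30), np.int64(26), np.int64(23), np.int64(23), np.int64(22), np.int64(17), np.int64(17), np.int64(29), np.int64(81), np.int64(137), np.int64(159), np.int64(160), np.int64(151), np.int64(139), np.int64(149), np.int64(164), np.int64(162)]
239 [np.int64(21), np.int64(20), np.int64(18), np.int64(19), np.int64(16), np.int64(18), np.int64(16), np.int64(25), np.int64(55), np.int64(105), np.int64(147), np.int64(157), np.int64(143), np.int64(127), np.int64(140), np.int64(158), np.int64(163), -1]
240 [np.int64(13), np.int64(17), np.int64(17), np.int64(18), np.int64(18), np.int64(18), np.int64(26), np.int64(68), np.int64(126), np.int64(152), np.int64(151), np.int64(143), np.int64(143), np.int64(148), np.int64(154), np.int64(160), -1, -1]
241 [np.int64(15), np.int64(18), np.int64(18), np.int64(21), np.int64(21), np.int64(27), np.int64(64), np.int64(127), np.int64(154), np.int64(148), np.int64(132), np.int64(141), np.int64(156), np.int64(156), np.int64(154), np.int64(155), -1, -1]
242 [np.int64(15), np.int64(24), np.int64(21), np.int64(32), 
[... 3321 characters left out ...]
t64(155), np.int64(154), np.int64(132), np.int64(114)]
258 [-1, -1, -1, -1, -1, -1, np.int64(109), np.int64(107), np.int64(106), np.int64(109), -1, -1, -1, np.int64(146), np.int64(138), np.int64(120), np.int64(104), np.int64(94)]
259 [-1, -1, -1, -1, -1, -1, -1, -1, -1, -1, -1, -1, -1, np.int64(112), np.int64(127), np.int64(119), np.int64(97), np.int64(100)]
eye [0.56826305 0.09263375 0.0575    ] [0.56918436 0.09394457 0.0575    ]
0.072 [[311.7, 252.1], [311.9, 244.0]]
0.074 [[311.7, 251.6], [311.9, 243.4]]
0.076 [[311.7, 251.1], [311.9, 242.8]]
0.078 [[311.7, 250.5], [311.9, 242.3]]
0.08 [[311.7, 250.0], [312.0, 241.7]]
shaft end top [0.57207376 0.09459258 0.105     ] leg centre is 2mm less
```

```bash
python3 -m inch '[{"slide":[0,-0.18,0],"turn":0,"grip":2},{"slide":[0,-0.18,0.5],"turn":0,"grip":2},{"slide":[0,-0.18,1],"turn":0,"grip":2},{"slide":[0,-0.18,1.5],"turn":0,"grip":2},{"slide":[0,-0.18,2],"turn":0,"grip":2},{"slide":[0,-0.18,2.6],"turn":0,"grip":2},{"slide":[0,-0.18,2.6],"turn":0,"grip":2},{"slide":[0,-0.18,2.6],"turn":0,"grip":2}]' 90; python3 - <<'E'
from h import *
im,d,K,W=look("side"); np.savez("d_side",im=im,d=d,K=K,W=W)
s=im[225:300,280:380]
save(np.clip(cv2.resize(s,(640,480),interpolation=cv2.INTER_CUBIC)*1.5,0,255).astype(np.uint8),"m5.png"); import go; go.go(.4569,-.0504,.052,.896)
E
```

```text
time: 7.15
eef_pos: [0.4551, -0.0466, 0.0494]
tcp_rot: [0.901, 0.434, -0.0, -0.0]
contact_force: [0.2, 0.6, -2.5]
opening: 0.26
finger_force: 88.9
slide [-0.19  0.35 -0.23] turn 0.002
yaw 0.8976906702035358 tilt [-0.  0. -1.] [ 0.45533485 -0.0467531   0.04970251] 7.2
```

View pics/m5.png

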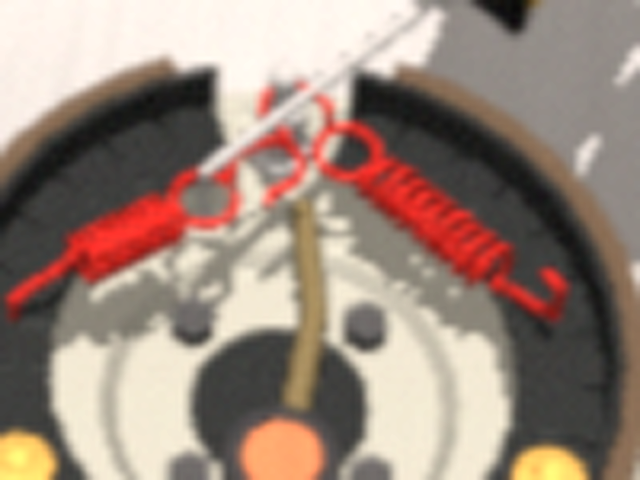

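The side view shows the leg standing inside the ring, around (205,185), with no contact force. Next I swing the spring onto the post line.

```bash
python3 -m inch '[{"slide":[-0.2,0.3,0],"turn":0,"grip":2},{"slide":[-0.4,0.6,0],"turn":0,"grip":2},{"slide":[-0.7,0.9,0],"turn":0,"grip":2},{"slide":[-1.0,1.2,0],"turn":0,"grip":2},{"slide":[-1.3,1.5,0],"turn":0,"grip":2},{"slide":[-1.3,1.5,0],"turn":0,"grip":2},{"slide":[-1.3,1.5,0],"turn":0,"grip":2}]' 90; python3 - <<'E'
from h import *
im,d,K,W=look("side"); np.savez("e_side",im=im,d=d,K=K,W=W)
import go; go.go(.4569,-.0504,.052,.896)
s=im[225:300,280:380]
save(np.clip(cv2.resize(s,(640,480),interpolation=cv2.INTER_CUBIC)*1.5,0,255).astype(np.uint8),"m6.png")
E
```

```text
time: 7.9
eef_pos: [0.4593, -0.0661, 0.0499]
tcp_rot: [0.901, 0.434, 0.001, -0.0]
contact_force: [3.4, 3.1, -2.4]
opening: 0.258
finger_force: 88.8
slide [ 1.07 -1.16 -0.21] turn 0.001
yaw 0.8972744879073264 tilt [ 1.e-03  5.e-04 -1.e+00] [ 0.45926032 -0.06601781  0.04988184] 7.95
```

View pics/m6.png

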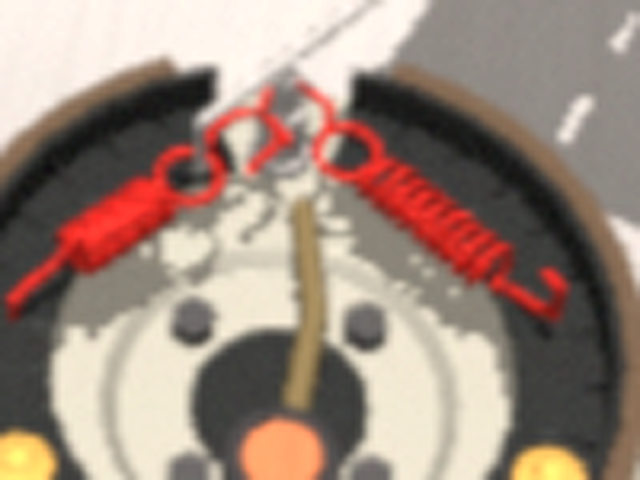

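The ring sits on the leg with about 4.6 N (roughly 2 mm of stretch), and the spring has swung towards the post. Now I lift it.

```bash
python3 -m inch '[{"slide":[0,0,-0.3],"turn":0,"grip":2},{"slide":[0,0,-0.6],"turn":0,"grip":2},{"slide":[0,0,-0.9],"turn":0,"grip":2},{"slide":[0,0,-1.2],"turn":0,"grip":2},{"slide":[0,0,-1.5],"turn":0,"grip":2},{"slide":[0,0,-1.8],"turn":0,"grip":2},{"slide":[0,0,-1.8],"turn":0,"grip":2},{"slide":[0,0,-1.8],"turn":0,"grip":2}]' 90; python3 - <<'E'
from h import *
im,d,K,W=look("side"); np.savez("f_side",im=im,d=d,K=K,W=W)
s=im[225:300,280:380]
save(np.clip(cv2.resize(s,(640,480),interpolation=cv2.INTER_CUBIC)*1.5,0,255).astype(np.uint8),"m7.png")
E
```

```text
time: 8.75
eef_pos: [0.4589, -0.0662, 0.0678]
tcp_rot: [0.901, 0.434, 0.0, 0.0]
contact_force: [2.7, 4.3, -2.7]
opening: 0.263
finger_force: 88.7
```

View pics/m7.png

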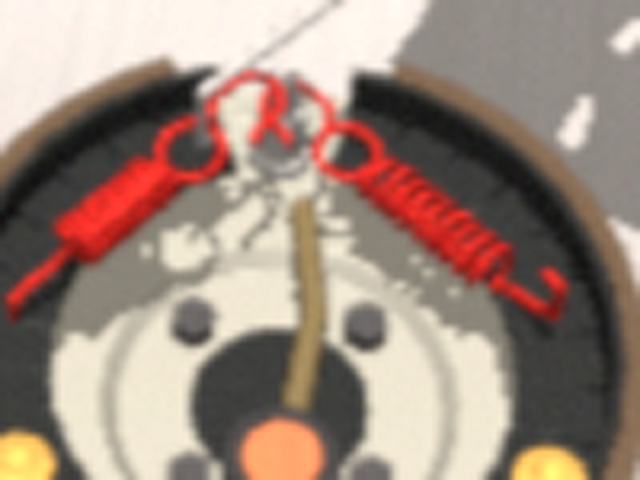

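The hook is now lifted above the post-head level. Its bend is at about (270,85) and the eye at (190,150). Next I pull over the post.

```bash
python3 -m inch '[{"slide":[-0.3,0,0],"turn":0,"grip":2},{"slide":[-0.6,0,0],"turn":0,"grip":2},{"slide":[-0.9,0,0],"turn":0,"grip":2},{"slide":[-1.2,0.02,0],"turn":0,"grip":2},{"slide":[-1.5,0.03,0],"turn":0,"grip":2},{"slide":[-1.8,0.03,0],"turn":0,"grip":2},{"slide":[-1.8,0.03,0],"turn":0,"grip":2},{"slide":[-1.8,0.03,0],"turn":0,"grip":2}]' 90; cat > eye.py <<'E'
from h import *
import sys
def ring(im,lo,hi):
    r=im.astype(int); m=((r[...,0]>70)&(r[...,0]>2*r[...,1])&(r[...,0]>2*r[...,2])).astype(np.uint8)
    m[:225]=0;m[300:]=0;m[:,:265]=0;m[:,385:]=0
    big=cv2.resize(m*255,None,fx=4,fy=4,interpolation=cv2.INTER_CUBIC)>110
    cs,h=cv2.findContours(big.astype(np.uint8),cv2.RETR_CCOMP,cv2.CHAIN_APPROX_NONE)
    for c,hh in zip(cs,h[0]):
        A=cv2.contourArea(c)
        if hh[3]>=0 and A>150:
            M=cv2.moments(c); print("hole px",round((M["m10"]/A-1.5)/4,2),round((M["m01"]/A-1.5)/4,2),"area",A/16)
    return m
if __name__=="__main__":
    F=[]
    for i in range(3):
        im,d,K,W=look("side"); s=ctrl.get_state(); F.append(np.r_[s["contact_force"],s["eef_pos"]])
    print(np.mean(F,0).round(4)); m=ring(im,0,0); np.savez(sys.argv[1],im=im,d=d,K=K,W=W)
    sub=im[228:262,296:345].astype(int)
    for r,row in zip(range(228,262),sub): print(r,"".join("R" if p[0]>70 and p[0]>2*p[1] else ("." if p.mean()>110 else ("o" if p.mean()>60 else " ")) for p in row))
E
python3 eye.py g_side
python3 - <<'E'
from eye import *
for n in("c_side","e_side","f_side"): print(n); ring(np.load(n+".npz")["im"],0,0)
E
```

```text
time: 9.6
eef_pos: [0.4485, -0.0795, 0.0677]
tcp_rot: [0.901, 0.433, 0.001, -0.001]
contact_force: [7.8, 8.8, -3.7]
opening: 0.262
finger_force: 88.5
[ 7.0588  8.2949 -4.483   0.4486 -0.0795  0.0677]
hole px 333.24 248.16 area 34.125
228 .................................................
229 .................................................
230 .................................................
231 .................................................
232 ...........................o...................oo
233 .........................oRRooo...............ooo
234 .........o..............oo.....oo.............ooo
235 ......ooooo.....o.....ooo.......R.............ooo
236 ...oooooooooooo  o...oR......o.........oooo...ooo
237 .oooooo          o...oR.....ooooR......o   oooooo
238 ooooo            o..ooo...oooooRR......          
239 ooo              oo.ooo...ooooRRRo.....          
240                RRRRoooRooRoooRRooo....o          
241               RRRo..ooRRoRooRRo...oo..o          
242               RRRo..oooRRRooRRo....Rooo          
243              RRR o.....oRRooo..o...Rooo          
24
[... 430 characters left out ...]
252  RRRRRRRRRRRRRR   ooooo.ooooooo...ooRRRRRRRRRRRRR
253 RRRRRRRRRRRRRR   oo..o..ooo....o..o.ooRRRRRRRRRRR
254 RRRRRRRRRRRRRoooooo..ooo.......o..ooooooRRRRRRRRR
255 RRRRRRRRRRRRooooooo..oo....o..oooo..oooo RRRRRRRR
256 RRRRRRRRRRRooooooooooo......ooooo...ooooooRRRRRRR
257 RRRRRRRRRRooooooooooooo....oooooo...oooooooRRRRRR
258 RRRRRRRR ooooooooo....o....ooooooo.oooooooooRRRRR
259 RRRRRRRoooooooo..............ooooo.....oooooooRRR
260 RRRRRRoooooo..........o......oooooo....ooooooo RR
261 RRRR oooooooooo......oo.......oooooo..ooooooooooR
c_side
hole px 333.25 248.16 area 34.09375
hole px 311.75 255.57 area 42.28125
e_side
hole px 333.29 248.09 area 35.125
f_side
hole px 333.29 248.09 area 35.125
```

```bash
cat > red.py <<'E'
from h import *
import sys
def show(n,c0=306,c1=338,r0=228,r1=254):
    im=np.load(n+".npz")["im"].astype(float); q=(im[...,0]-im[...,1:].mean(-1))/(im.sum(-1)+30)*3
    print(n,"cols",c0)
    for r in range(r0,r1): print(r,"".join(" .:123456789###"[int(np.clip(q[r,c]*8,0,14))] for c in range(c0,c1)))
for n in sys.argv[1:]: show(n)
E
python3 red.py c_side g_side; python3 - <<'E'
from h import *
b=np.load("g_side.npz");K,W=b["K"],b["W"]
piv=np.array([.626,.143,.0575]);post=np.array([.548,.0418,.0685])
print("post",proj([post,post-[0,0,.011]],K,W).round(1).tolist())
u=(post-piv)[:2];u/=np.hypot(*u)
for da in(-.06,-.03,0,.03,.06):
    c,s=np.cos(da),np.sin(da);v=np.array([c*u[0]-s*u[1],s*u[0]+c*u[1]]);n=np.array([-v[1],v[0]])
    f=lambda r,l,t=.157: np.r_[piv[:2]+v*r*np.cos(t)+n*l,.0575+r*np.sin(t)]
    print(da,"eye",proj(f(.096,0),K,W).round(1),"bend",proj(f(.096+.032+.0063,0),K,W).round(1),"arms",proj(f(.126,.0103),K,W).round(1),proj(f(.126,-.0103),K,W).round(1))
E
```

```text
c_side cols 306
228                                 
229                                 
230                                 
231                                 
232                                 
233                                 
234 .                               
235 .                               
236 .                               
237                     ..          
238                .:   142.        
239               .22.  .243:       
240               :42     :33:.     
241               151      .23.     
242               251.      :2.     
243               :53:      :2:..:. 
244               .2531     16445752
245                :3651   .37557897
246              .145883. .251..1469
247            .136656972.:42.   .27
248          .13542:.:375:151.     3
249         .4542:    .253151.     3
250     ..:::65:.      .24:242:. .16
251  .134566463.       .33.:57754589
252 .3898777783.      .263..1368899#
253 28973:::353.    .14741  ..:246##
g_side cols 306
228                                 
229                                 
230                             
[... 607 characters left out ...]
97412452.  .32  152.   .27
248 ####9##98753:.    ..  151      3
249 #####99765:.          :41.     3
250 ######94:.            .242:. .16
251 #####972               :47654589
252 ##9#872.                :258899#
253 ###73:                   .:247##
post [[324.3, 235.7], [324.1, 238.7]]
-0.06 eye [[315.8 244.1]] bend [[328.4 233.9]] arms [[322.7 233.3]] [[328.8 238.9]]
-0.03 eye [[314.9 243.3]] bend [[327.2 232.9]] arms [[321.5 232.4]] [[327.7 237.8]]
0 eye [[314.  242.6]] bend [[326.  231.9]] arms [[320.2 231.6]] [[326.7 236.8]]
0.03 eye [[313.1 241.9]] bend [[324.7 230.9]] arms [[319.  230.7]] [[325.6 235.7]]
0.06 eye [[312.2 241.1]] bend [[323.4 229.9]] arms [[317.7 229.9]] [[324.4 234.8]]
```

```bash
python3 -m inch '[{"slide":[-0.2,0.1,0],"turn":0,"grip":2},{"slide":[-0.4,0.2,0],"turn":0,"grip":2},{"slide":[-0.6,0.26,0],"turn":0,"grip":2},{"slide":[-0.6,0.26,0],"turn":0,"grip":2},{"slide":[-0.6,0.26,0],"turn":0,"grip":2}]' 90; python3 eye.py h_side | head -3; python3 red.py h_side;  python3 - <<'E'
from h import *
b=np.load("h_side.npz");K,W=b["K"],b["W"]
piv=np.array([.626,.143,.0575]);post=np.array([.548,.0418,.0685])
u=(post-piv)[:2];u/=np.hypot(*u)
for da in(-.03,0,.03):
    c,s=np.cos(da),np.sin(da);v=np.array([c*u[0]-s*u[1],s*u[0]+c*u[1]]);n=np.array([-v[1],v[0]])
    f=lambda r,l,t=.148: np.r_[piv[:2]+v*r*np.cos(t)+n*l,.0575+r*np.sin(t)]
    print(da,*[proj(f(.102+x,y),K,W)[0].round(1).tolist() for x,y in((0,0),(.0383,0),(.0289,.0103),(.0289,-.0103),(.022,.0103),(.022,-.0103))])
E
```

```text
time: 10.25
eef_pos: [0.4471, -0.0854, 0.0677]
tcp_rot: [0.901, 0.433, 0.002, -0.001]
contact_force: [7.9, 10.8, -4.6]
opening: 0.259
finger_force: 88.5
[ 8.3091  9.5114 -4.7962  0.4471 -0.0853  0.0677]
hole px 333.25 248.16 area 34.03125
228 .................................................
h_side cols 306
228                                 
229                                 
230                  :331..         
231                 :333221.        
232               .22..  .32.       
233              :32.     :3:       
234 .           :41.      .31       
235 ..          14:       :4:       
236 ..          :2.      .24.       
237       .::11:13.     :24:        
238     .166543124...  :463.        
239     17961...:5321 .46532:       
240     4982.   .1661 .54::33:.     
241    17#7.     .261 .1.  .24:     
242  ..:596.     .251       151     
243 .356797.     :484.      152..:. 
244 36999983.  .:36663:    .37555752
245 7####9984212453:3641   :67557897
246 #####99#865531. .252  .451..1468
247 ########83:..    .11  162.   .27
248 ########6:        ..  261      4
249 #######83.            151.     3
250 ######73:             .242:. .26
251 #####82:               :56653589
252 ###983.                 :25889##
253 ##85:                   ..:2469#
-0.03 [316.9, 241.9] [329.1, 231.6] [323.0, 231.4] [329.3, 236.7] [320.9, 233.2] [327.1, 238.6]
0 [316.0, 241.1] [327.8, 230.5] [321.8, 230.5] [328.2, 235.7] [319.6, 232.4] [326.1, 237.6]
0.03 [315.0, 240.3] [326.5, 229.5] [320.5, 229.6] [327.1, 234.6] [318.4, 231.6] [325.0, 236.6]
```

```bash
python3 - <<'E'
from h import *
for n in("side","h_side"):
    b=np.load(n+".npz");im=b["im"].astype(int)
    print(n,"gray, cols 317..333")
    for r in range(229,246): print(r," ".join("%4d"%(p.mean() if p[0]<1.25*p[1] else -p.mean()) for p in im[r,317:334]))
C=cloud(np.load("side.npz")["d"],np.load("side.npz")["K"],np.load("side.npz")["W"])
print((C[230:246,318:333,2]*1000).round().astype(int))
E
```

```text
side gray, cols 317..333
229  145  145  143  145  145  144  144  144  145  145  145  145  143  143  144  145  144
230  144  145  145  144  145  142  145  145  145  144  145  145  144  143  142  143  144
231  145  144  145  145  145  144  144  145  145  144  145  145  145  143  142  144  144
232  145  145  145  145  144  144  143  144  144  144  146  145  143  143  143  144  145
233  145  145  146  145  144  143  143  143  144  144  145  144  143  143  143  143  145
234  145  144  146  144  144  142  140  141  142  145  145  142  143  142  143  144  145
235  144  147  146  145  143  138  139  142  142  142  143  143  143  142  143  144  144
236  144  145  146  144  139  132  135  141  137  132  137  141  141  142  144  144  142
237  145  144  146  143  133  118  119  127  123  112  113  129  140  141  144  142  142
238  144  146  145  140  123  -96   90   98   92  -82  -89 -107  128  140  142  143  141
239  137  138  136  124 -100  -79   70   72   69  -75  -79  -84 -102 -125  135  138  138
240  132  132  130 -113  -81  -67   63   64   73  104  111  -96  -87  -98 -112  126  131
241  13
[... 2286 characters left out ...]
0   0]
 [ -2  -3   3   0  69  70  69  71  -1   0   0   2   1  -1   0]
 [  3   0   0   0  68  67  70  69  -2  -2   1  -1  -1  -3   0]
 [  1   0  -1   0  65  69  67  66   0  -1   0   0  -1   3   2]
 [  1  -1   2  50  64  67  68  64  55  53  53   1   2   3  -1]
 [ 25  22  24  53  59  61  63  60  49  54  53  54   0   1  -4]
 [ 25  25  53  52  57  58  54  55  51  24  25  53 747  24  24]
 [ 21  20  52  49  50  54  55  51  51  48  21  22  53  54  26]
 [ 22  18  53  51  49  49  51  47  48  46  20  21  52  55  22]
 [ 18  20  47  51  53  49  48  51  50  41  19  18  52  55  18]
 [ 21  19  42  54  54  55  50  48  45  22  19  19  54  54  53]
 [ 19  28  41  43  43  53  53  45  40  18  18  20  53  54  52]]
```

```bash
cat > hook.py <<'E'
from h import *
import sys
b=np.load("side.npz");C0=cloud(b["d"],b["K"],b["W"]);s=C0[232:240,318:330].reshape(-1,3);s=s[(s[:,2]>.066)&(s[:,2]<.08)]
print("post depth",s.mean(0).round(4),len(s)); post=plane([(323.6,236.4)],.0685,b["K"],b["W"])[0]; print("post px",post)
b=np.load(sys.argv[1]+".npz");C=cloud(b["d"],b["K"],b["W"]);im=b["im"].astype(int)
red=(im[...,0]>1.25*im[...,1])
zlo=float(sys.argv[2])
for r in range(228,248):
    print(r," ".join("%3d"%(C[r,c,2]*1000) if red[r,c] and .03<C[r,c,2]<.12 else "  ." for c in range(308,334)))
m=red&(C[...,2]>zlo)&(C[...,2]<.12); m[:228]=0;m[250:]=0;m[:,:316]=0;m[:,333:]=0
p=C[m]; u=np.array([-.61,-.792]);n=np.array([.792,-.61])
q=np.c_[(p[:,:2]-post[:2])@u,(p[:,:2]-post[:2])@n,p[:,2]]*1000
print("hook pts rel post: along, lateral, z"); print(q[np.argsort(q[:,0])].round(0).astype(int).tolist())
E
python3 hook.py h_side .071
```

```text
post depth [0.5496 0.0435 0.0687] 12
post px [0.54934573 0.04394323 0.0685    ]
228   .   .   .   .   .   .   .   .   .   .   .   .   .   .   .   .   .   .   .   .   .   .   .   .   .   .
229   .   .   .   .   .   .   .   .   .   .   .   .   .   .   .   .   .   .   .   .   .   .   .   .   .   .
230   .   .   .   .   .   .   .   .   .   .   .   .   .   .   .  81  81  81  80   .   .   .   .   .   .   .
231   .   .   .   .   .   .   .   .   .   .   .   .   .   .  79  78  77  78  79  81  79   .   .   .   .   .
232   .   .   .   .   .   .   .   .   .   .   .   .  98  76  76   .   .   .   .   .  80  78   .   .   .   .
233   .   .   .   .   .   .   .   .   .   .   .  80  76   .   .   .   .   .   .   .  78  81   .   .   .   .
234   .   .   .   .   .   .   .   .   .   .  93  77   .   .   .   .   .   .   .   .   .  80   .   .   .   .
235   .   .   .   .   .   .   .   .   .   .  77  77   .   .   .   .   .   .   .   .  77  81   .   .   .   .
236   .   .   .   .   .   .   .   .   .   .  77  76   .   .   .   .   .   .   .   .  78  80   .   .   .   .
237   .   .   .   .  58  57   .   .  75  82  79 
[... 1365 characters left out ...]
, [-20, 1, 79], [-20, 2, 82], [-19, 0, 94], [-18, 0, 75], [-18, 7, 76], [-18, -3, 74], [-18, -6, 76], [-17, -2, 76], [-17, 2, 79], [-16, -1, 78], [-16, -4, 77], [-15, 3, 73], [-14, -2, 98], [-14, 4, 78], [-13, 2, 76], [-12, 7, 78], [-11, 4, 76], [-10, -14, 77], [-10, 5, 77], [-9, -13, 79], [-8, 7, 77], [-8, 8, 80], [-6, -13, 76], [-6, -10, 77], [-5, -12, 79], [-4, 8, 76], [-3, -13, 78], [-2, -12, 79], [0, 9, 76], [1, -13, 77], [2, 7, 80], [2, 7, 76], [2, -11, 79], [3, -14, 80], [4, 7, 79], [4, -12, 81], [5, 7, 81], [5, -9, 78], [6, 5, 78], [6, 6, 81], [7, -10, 81], [7, 3, 79], [8, 4, 81], [8, -8, 81], [9, -5, 78], [9, 1, 80], [9, -4, 81], [9, -1, 81], [10, 3, 81], [12, -2, 79], [12, -5, 79]]
```

Depth in the side view shows the hook straddling the post, 2.5 mm off to one side and about 4 mm past its seat. I'll correct that and lower it.

```bash
python3 -m inch '[{"slide":[-0.05,0.1,0],"turn":0,"grip":2},{"slide":[-0.15,0.22,0],"turn":0,"grip":2},{"slide":[-0.15,0.22,0],"turn":0,"grip":2},{"slide":[-0.15,0.22,0],"turn":0,"grip":2}]' 90; python3 eye.py i_side | head -1; python3 hook.py i_side .071 | tail -1
```

```text
time: 10.8
eef_pos: [0.4478, -0.0877, 0.0676]
tcp_rot: [0.901, 0.433, 0.002, -0.001]
contact_force: [8.1, 9.6, -5.1]
opening: 0.257
finger_force: 88.5
[ 7.6793 10.6096 -4.1776  0.4478 -0.0877  0.0676]
[[-33, -9, 75], [-31, -9, 73], [-29, -11, 72], [-29, -10, 76], [-28, -7, 73], [-25, -10, 73], [-24, -9, 74], [-23, -11, 76], [-21, -9, 75], [-20, 5, 82], [-20, 2, 82], [-19, 6, 78], [-19, -7, 74], [-18, 4, 83], [-18, -3, 77], [-17, -5, 76], [-16, 2, 75], [-15, 3, 77], [-15, 0, 76], [-15, -3, 75], [-13, 2, 76], [-13, 5, 77], [-11, 4, 76], [-10, 2, 95], [-10, 8, 75], [-10, 9, 78], [-8, -12, 77], [-8, 11, 77], [-6, -10, 77], [-5, -12, 78], [-5, 11, 75], [-5, -8, 78], [-4, 11, 79], [-3, -10, 79], [-3, 9, 78], [-1, -12, 78], [-1, 8, 81], [0, -10, 80], [1, -12, 80], [3, -10, 80], [4, 10, 80], [6, 8, 79], [6, -10, 78], [7, -10, 81], [8, -6, 76], [8, 7, 82], [8, -5, 79], [8, 7, 78], [9, -8, 80], [10, 6, 82], [10, 6, 78], [10, -4, 80], [10, 0, 79], [11, -6, 81], [11, 4, 79], [11, -2, 80], [12, 2, 80], [12, 5, 80], [14, 0, 79]]
```

```bash
python3 -m inch '[{"slide":[0,0,0.3],"turn":0,"grip":2},{"slide":[0,0,0.6],"turn":0,"grip":2},{"slide":[0,0,0.9],"turn":0,"grip":2},{"slide":[0,0,1.2],"turn":0,"grip":2},{"slide":[0,0,1.5],"turn":0,"grip":2},{"slide":[0,0,1.8],"turn":0,"grip":2},{"slide":[0,0,1.8],"turn":0,"grip":2},{"slide":[0,0,1.8],"turn":0,"grip":2}]' 90; python3 eye.py j_side | head -1; python3 hook.py j_side .054 | tail -23
```

```text
time: 11.75
eef_pos: [0.4483, -0.0879, 0.0501]
tcp_rot: [0.901, 0.433, 0.002, -0.001]
contact_force: [6.9, 10.7, -3.4]
opening: 0.263
finger_force: 88.6
[ 7.4037 10.2322 -2.5273  0.4484 -0.0879  0.0502]
post px [0.54934573 0.04394323 0.0685    ]
228   .   .   .   .   .   .   .   .   .   .   .   .   .   .   .   .   .   .   .   .   .   .   .   .   .   .
229   .   .   .   .   .   .   .   .   .   .   .   .   .   .   .   .   .   .   .   .   .   .   .   .   .   .
230   .   .   .   .   .   .   .   .   .   .   .   .   .   .   .   .   .   .   .   .   .   .   .   .   .   .
231   .   .   .   .   .   .   .   .   .   .   .   .   .   .   .   .   .   .   .   .   .   .   .   .   .   .
232   .   .   .   .   .   .   .   .   .   .   .   .   .   .   .   .   .   .   .   .   .   .   .   .   .   .
233   .   .   .   .   .   .   .   .   .   .   .   .   .   .   .   .   .   .   .   .   .   .   .   .   .   .
234   .   .   .   .   .   .   .   .   .   .   .   .   .   .   .   .   .   .   .   .   .   .   .   .   .   .
235   .   .   .   .   .   .   .   .   .   .   .   .   .  61  68  67   .   .  59   .   .   .   .   
[... 1506 characters left out ...]
], [-19, -8, 58], [-19, -5, 58], [-18, 3, 62], [-18, 3, 64], [-18, -7, 59], [-17, -3, 58], [-16, -5, 60], [-16, 1, 61], [-16, -2, 60], [-15, 1, 82], [-14, 1, 59], [-13, 5, 59], [-12, 6, 60], [-11, -13, 54], [-10, 7, 61], [-9, -11, 54], [-8, -10, 57], [-8, -3, 54], [-7, -9, 59], [-7, -12, 58], [-7, -12, 61], [-7, 11, 58], [-7, -25, 55], [-5, 13, 59], [-4, -9, 60], [-4, 1, 65], [-3, 11, 59], [-3, 2, 56], [-3, 2, 59], [-2, -10, 59], [-2, 10, 59], [-1, 6, 54], [0, -9, 60], [0, 5, 69], [0, 11, 59], [2, -10, 59], [2, 10, 59], [2, 4, 68], [2, -9, 61], [3, 11, 61], [4, -10, 61], [6, -22, 55], [7, -8, 60], [9, -13, 55], [10, -5, 59], [10, -1, 59], [10, -2, 55], [12, 4, 60], [12, -3, 59], [12, 1, 59]]
```

The hook is level at z ≈ 59 mm around the post, with the head through it. I'll ease off so it seats, then bring the leg to the middle of the eye.

```bash
python3 -m inch '[{"slide":[0.2,0,0],"turn":0,"grip":2},{"slide":[0.4,0,0],"turn":0,"grip":2},{"slide":[0.6,0,0],"turn":0,"grip":2},{"slide":[0.8,0,0],"turn":0,"grip":2},{"slide":[1.1,0,0],"turn":0,"grip":2},{"slide":[1.4,0,0],"turn":0,"grip":2},{"slide":[1.4,0,0],"turn":0,"grip":2},{"slide":[1.4,0,0],"turn":0,"grip":2}]' 90; python3 eye.py k_side | head -1; python3 hook.py k_side .055 | tail -17; python3 red.py k_side
```

```text
time: 12.7
eef_pos: [0.4554, -0.0786, 0.0496]
tcp_rot: [0.901, 0.434, -0.0, -0.0]
contact_force: [-0.2, 0.6, -2.3]
opening: 0.262
finger_force: 88.8
[ 0.0184 -0.2895 -1.9495  0.4555 -0.0785  0.0496]
233   .   .   .   .   .   .   .   .   .   .   .   .   .   .   .   .   .   .   .   .   .   .   .   .   .   .
234   .   .   .   .   .   .   .   .   .   .   .   .   .   .   .   .   .   .   .   .   .   .   .   .   .   .
235   .   .   .   .   .   .   .   .   .   .   .   .   .   .   .   .   .   .   .   .   .   .   .   .   .   .
236   .   .   .   .   .   .   .   .   .   .   .   .  58  58  69   .   .   .   .   .   .   .   .   .   .   .
237   .   .   .   .   .   .   .   .   .   .   .  61  59   .  68   .   .   .   .   .   .   .   .   .   .   .
238   .   .   .   .   .   .   .   .   .   .  57   .   .  53  64   .   .   .  59  53  54   .   .   .   .   .
239   .   .   .   .   .   .   .   .  61  59   .   .   .  52  59   .   .   .  58  61  53  50   .   .   .   .
240   .   .   .   .   .   .   .   .  61   .   .   .   .  53  57   .   .   .  60  59   .  54  54   .   .   .
241   .   .   .  44  73   .   .   .  
[... 1672 characters left out ...]
5 ..              .               
236 ..            .21               
237             .111:   ..          
238            .21.::   231.        
239           :1:..23. .4763:       
240           23. :31  .453431.     
241      ..  .12. :3: .162.:351     
242    .25412342. :41.166: .25:     
243   .4895:1345:..543442.  25:..:. 
244   28961...:43:.25762.  .48445752
245  .5982     :42..3772   :57557997
246 :2696:     .34. .374. .351..1468
247 788984     .34.  .33  :52.    17
248 9#99#71  ..142.   ..  :51      3
249 ##9##97455554:        :51.     3
250 #######9995:.         .242:. .16
251 #####998651.           :47764589
252 #####961.               :258899#
253 ####95:                  .:2469#
```

The force has dropped to zero and the hook's bend sits 6 mm beyond the post axis, so it is seated. I'll draw the leg out upward.

```bash
python3 -m inch '[{"slide":[0,0,-0.3],"turn":0,"grip":2},{"slide":[0,0,-0.6],"turn":0,"grip":2},{"slide":[0,0,-0.9],"turn":0,"grip":2},{"slide":[0,0,-1.2],"turn":0,"grip":2},{"slide":[0,0,-1.5],"turn":0,"grip":2},{"slide":[0,0,-1.8],"turn":0,"grip":2},{"slide":[0,0,-1.8],"turn":0,"grip":2}]' 90; python3 eye.py l_side | head -2; python3 hook.py l_side .055 | tail -14
```

```text
time: 13.55
eef_pos: [0.4561, -0.0785, 0.0683]
tcp_rot: [0.901, 0.434, 0.0, 0.0]
contact_force: [-0.3, -0.7, -1.9]
opening: 0.259
finger_force: 88.8
[ 0.3915  0.1571 -1.6911  0.4557 -0.0784  0.0678]
hole px 333.24 248.16 area 34.125
236   .   .   .   .   .   .   .   .   .   .   .  55  59  60  67   .   .   .   .   .   .   .   .   .   .   .
237   .   .   .   .   .   .   .   .   .   .  60  61  59   .  67   .   .   .   .   .   .   .   .   .   .   .
238   .   .   .   .   .   .   .   .   .   .  58   .   .  53  63   .   .   .  59  52  52   .   .   .   .   .
239   .   .   .   .   .   .   .   .  61  61   .   .   .  53  58   .   .   .  60  60  53  54   .   .   .   .
240   .   .   .   .   .   .   .   .  58   .   .   .  54  54  56   .   .   .  59  58   .  53  53   .   .   .
241   .   .   .  47  76   .   .   .  58   .   .   .  50  49  51   .   .  49  62  50   .   .  55  52   .   .
242   .   .  43  58  71  72   .  58  60  60   .   .  55  53  48   .  50  59  58  46   .   .  54  53   .   .
243   .  44  59  58  60  68  56  59  60  59   .   .   .  54  53  59  59  59  48   .   .   .  53  51   .   .
244
[... 419 characters left out ...]
.   .   .
hook pts rel post: along, lateral, z
[[-34, -10, 62], [-31, -10, 60], [-29, -9, 60], [-27, -10, 59], [-26, -8, 61], [-24, -7, 61], [-22, -2, 58], [-22, -1, 61], [-22, -4, 60], [-22, 3, 61], [-20, -2, 60], [-20, 5, 61], [-19, 2, 60], [-18, 3, 60], [-16, 8, 59], [-14, 10, 59], [-14, -10, 58], [-14, 10, 62], [-13, -12, 59], [-13, -11, 62], [-12, 9, 62], [-10, 1, 55], [-9, -8, 60], [-7, -9, 59], [-7, 11, 58], [-6, 12, 60], [-6, -11, 59], [-5, 10, 62], [-4, -9, 59], [-3, 2, 67], [-3, 2, 64], [-3, 2, 56], [-2, 2, 59], [-2, 9, 60], [-2, -10, 59], [-2, -10, 62], [-1, 4, 67], [0, 11, 60], [1, 15, 56], [1, 9, 61], [2, -7, 60], [4, -5, 60], [4, -8, 59], [5, -7, 61], [6, -2, 60], [9, -13, 55]]
```

```bash
python3 go.py .458 -.079 .2 .896 .463 -.351 .15 .256 .463 -.351 .0125 .256
```

```text
slide [  0.1    0.23 -13.23] turn 0.002
slide [-20.86  17.57  -8.24] turn 0.642
slide [-20.86  17.57   5.51] turn 0.642
yaw 0.8978063016838064 tilt [-1.e-04  0.e+00 -1.e+00] [ 0.45559301 -0.07835423  0.0676544 ] 13.7
```

```bash
python3 -m inch '[{"slide":[0,0,-4],"turn":0,"grip":2},{"slide":[0,0,-8],"turn":0,"grip":2},{"slide":[0,0,-11],"turn":0,"grip":2},{"slide":[-3,2.5,-11],"turn":0.1,"grip":2},{"slide":[-6,5,-11],"turn":0.2,"grip":2},{"slide":[-9,7.5,-11],"turn":0.3,"grip":2},{"slide":[-12,10,-11],"turn":0.4,"grip":2},{"slide":[-15,12.5,-11],"turn":0.5,"grip":2},{"slide":[-18,15,-11],"turn":0.58,"grip":2},{"slide":[-20.9,17.6,-10],"turn":0.642,"grip":2},{"slide":[-20.9,17.6,-6],"turn":0.642,"grip":2},{"slide":[-20.9,17.6,-2],"turn":0.642,"grip":2},{"slide":[-20.9,17.6,1],"turn":0.642,"grip":2},{"slide":[-20.9,17.6,1],"turn":0.642,"grip":2},{"slide":[-20.9,17.6,1],"turn":0.642,"grip":2}]' 90; python3 - <<'E'
from h import *
import go
im,d,K,W=look("side"); C=cloud(d,K,W); np.savez("n_side",im=im,d=d,K=K,W=W)
go.go(.463,-.351,.0125,.256)
hsv=cv2.cvtColor(im,cv2.COLOR_RGB2HSV); bl=cv2.inRange(hsv,(110,120,40),(130,255,255))>0; bl[:,420:]=0
t=C[bl&(C[...,2]<.03)&(C[...,2]>-.005)]; b=cv2.boxPoints(cv2.minAreaRect(t[:,:2].astype(np.float32)));print("tray box",b.round(3).tolist())
# tool points above tray
m=(C[...,2]>.04)&(C[...,2]<.1)&(C[...,0]>.55)&(C[...,1]<-.2)&(C[...,1]>-.5); p=C[m]; print(p[np.argsort(-p[:,0])][:12].round(3).tolist())
E
```

```text
time: 15.2
eef_pos: [0.4629, -0.3514, 0.0575]
tcp_rot: [0.992, 0.128, -0.0, -0.001]
contact_force: [0.1, -0.3, -0.5]
opening: 0.259
finger_force: 88.9
slide [-0.06 -0.16  4.67] turn -0.0
yaw 0.255964147154714 tilt [ 0.0016 -0.0017 -1.    ] [ 0.46388708 -0.35232198  0.05920814] 15.25
tray box [[0.0729999989271164, -0.7120000123977661], [0.35100001096725464, -0.9049999713897705], [0.8989999890327454, -0.1120000034570694], [0.6209999918937683, 0.07999999821186066]]
[[1.725, -0.455, 0.072], [1.725, -0.434, 0.076], [1.725, -0.459, 0.096], [1.725, -0.461, 0.068], [1.724, -0.413, 0.045], [1.724, -0.469, 0.041], [1.724, -0.474, 0.073], [1.724, -0.469, 0.068], [1.724, -0.41, 0.055], [1.724, -0.484, 0.041], [1.723, -0.451, 0.089], [1.723, -0.444, 0.092]]
```

```bash
python3 -m inch '[{"slide":[0,0,1.5],"turn":0,"grip":2},{"slide":[0,0,3],"turn":0,"grip":2},{"slide":[0,0,4],"turn":0,"grip":2},{"slide":[0,0,4.3],"turn":0,"grip":2},{"slide":[0,0,4.6],"turn":0,"grip":2},{"slide":[0,0,4.6],"turn":0,"grip":2},{"slide":[0,0,4.6],"turn":0,"grip":2}]' 90
```

```text
time: 15.95
eef_pos: [0.4634, -0.3519, 0.0121]
tcp_rot: [0.992, 0.128, 0.0, 0.0]
contact_force: [-0.6, 0.2, -1.9]
opening: 0.263
finger_force: 89.0
```

```bash
python3 -c "
import sys
from plant import ctrl
print(ctrl.get_state()['eef_pos'],ctrl.get_state()['contact_force'])"
```

```text
[ 0.4633699  -0.35185497  0.01208009] [-0.59911984  0.16433399 -1.93170272]
```

Still hanging free, so I'll lower it another 1–2 mm until it touches.

```bash
python3 -m inch '[{"slide":[0,0,0.08],"turn":0,"grip":2},{"slide":[0,0,0.15],"turn":0,"grip":2},{"slide":[0,0,0.15],"turn":0,"grip":2},{"slide":[0,0,0.15],"turn":0,"grip":2}]' 90
```

```text
time: 16.35
eef_pos: [0.4634, -0.3519, 0.0112]
tcp_rot: [0.992, 0.128, 0.0, 0.0]
contact_force: [-2.4, 1.9, 6.0]
opening: 0.261
finger_force: 89.8
```

Down. Now I release, back off and check.

```bash
python3 -m inch '[{"slide":[0,0,0],"turn":0,"grip":5},{"slide":[0,0,0],"turn":0,"grip":5},{"slide":[0,0,0],"turn":0,"grip":5},{"slide":[0,0,0],"turn":0,"grip":5},{"slide":[0,0,-1.5],"turn":0,"grip":5},{"slide":[0,0,-5],"turn":0,"grip":5},{"slide":[0,0,-10],"turn":0,"grip":5},{"slide":[0,0,-15],"turn":0,"grip":5},{"slide":[0,12,-20],"turn":0,"grip":5},{"slide":[0,12,-20],"turn":0,"grip":5},{"slide":[0,12,-20],"turn":0,"grip":5},{"slide":[0,12,-20],"turn":0,"grip":5}]' 90; python3 eye.py o_side | head -2; python3 hook.py o_side .055 | tail -1;  python3 - <<'E'
from h import *
b=np.load("o_side.npz");im,d,K,W=(b[k] for k in("im","d","K","W"));C=cloud(d,K,W);b0=np.load("side.npz")
df=np.abs(im.astype(int)-b0["im"]).max(-1)>40; df[:, 420:]=0
n,l,st,c=cv2.connectedComponentsWithStats(df.astype(np.uint8))
print([(s.tolist()) for s in st[1:] if s[4]>8])
for nm in("side.npz","o_side.npz"):
    x=np.load(nm);h=cv2.cvtColor(x["im"],cv2.COLOR_RGB2HSV);y=cv2.inRange(h,(22,130,60),(36,255,255))>0;y[:,:300]=0;y[:130]=0;y[175:]=0;y[:,420:]=0
    p=cloud(x["d"],x["K"],x["W"])[y];print(nm,len(p),np.median(p,0).round(4),np.ptp(p,0).round(3))
E
```

```text
time: 17.55
eef_pos: [0.4942, -0.4719, 0.2145]
tcp_rot: [0.992, 0.126, 0.002, 0.003]
contact_force: [-0.2, 0.5, -0.2]
opening: 0.586
finger_force: 0.0
[-0.1172  1.013   0.3566  0.4933 -0.4679  0.211 ]
hole px 333.29 248.09 area 35.09375
[[-33, -9, 59], [-30, -10, 62], [-30, -9, 58], [-26, -9, 58], [-24, -7, 58], [-23, -6, 59], [-23, -5, 62], [-22, -1, 60], [-22, -1, 57], [-21, 3, 60], [-20, 1, 61], [-19, -2, 59], [-19, 5, 59], [-18, 6, 62], [-16, 5, 58], [-15, -11, 60], [-15, 9, 60], [-13, -12, 60], [-13, 12, 59], [-12, -10, 60], [-11, 10, 59], [-10, -9, 62], [-10, 11, 62], [-9, -27, 56], [-8, 10, 60], [-8, -9, 60], [-5, 13, 59], [-5, -10, 61], [-5, -10, 57], [-4, 10, 61], [-4, 1, 57], [-4, 1, 64], [-2, -11, 60], [-2, 3, 58], [-2, 3, 68], [-2, 13, 59], [-1, 10, 58], [0, -9, 60], [0, 11, 59], [1, 9, 61], [2, -6, 60], [2, -19, 56], [3, -5, 61], [4, -8, 59], [6, -3, 60], [7, -5, 58]]
[[358, 0, 31, 8, 188], [359, 7, 29, 62, 1124], [365, 70, 8, 8, 49], [348, 125, 20, 9, 102], [357, 144, 30, 6, 125], [374, 166, 46, 58, 1243], [284, 236, 39, 34, 294], [321, 247, 7, 12, 25], [312, 262, 4, 4, 9], [294, 270, 14, 9, 53]]
side.npz 80 [ 0.4467 -0.3544  0.0336] [0.082 0.031 0.006]
  return _methods._mean(a, axis=axis, dtype=dtype,
  ret = um.true_divide(
Traceback (most recent call last):
ValueError: zero-size array to reduction operation maximum which has no identity
```

```bash
python3 - <<'E'
from h import *
for n in("side","wrist","top"):
    im,d,K,W=look(n);C=cloud(d,K,W);h=cv2.cvtColor(im,cv2.COLOR_RGB2HSV)
    y=(cv2.inRange(h,(18,110,30),(38,255,255))>0)&(C[...,2]<.06)&(C[...,2]>.01)&(C[...,1]<-.25)&(C[...,1]>-.45)&(C[...,0]>.35)&(C[...,0]<.72)
    p=C[y];print(n,len(p),*( (np.median(p,0).round(4),np.ptp(p,0).round(3)) if len(p)>3 else ()))
    g=(C[...,2]<.06)&(C[...,2]>.03)&(C[...,1]<-.28)&(C[...,1]>-.43)&(C[...,0]>.52)&(C[...,0]<.69);q=C[g]
    if len(q)>3: print("  shaft",len(q),q[q[:,0].argmax()].round(3),q[q[:,0].argmin()].round(3))
E
```

```text
side 288 [ 0.4459 -0.348   0.0291] [0.096 0.041 0.028]
  shaft 72 [ 0.642 -0.304  0.033] [ 0.521 -0.337  0.032]
wrist 2321 [ 0.4503 -0.3591  0.0336] [0.097 0.043 0.024]
  shaft 753 [ 0.612 -0.315  0.04 ] [ 0.52  -0.338  0.037]
top 523 [ 0.4452 -0.352   0.0339] [0.095 0.042 0.023]
  shaft 133 [ 0.642 -0.303  0.041] [ 0.521 -0.336  0.039]
```

The puller lies flat in the tray where it started, the spring is seated, and the robot is clear of everything.

```bash
python3 -c "
from plant import ctrl
print(ctrl.sign_off())"
```

```text
the job is handed in; nothing more can be done
None
```

The return spring's hook is seated round the post neck, stretched to about 27 mm at most on the way; the puller is back in the tray, and the job was handed in at about 18 s with no verdict returned.

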